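# Shift the tag feeder's selector to the loaded roll

### The arm

A 6-joint arm with a two-finger parallel gripper is mounted at the origin on a cart in front of the work surface, level with it; the furniture and walls round the work are solid. World frame = base frame: x ahead of the robot, y to its left, z up, the work surface at z = 0. Lengths are in m, angles in rad, forces in N, time in s.
With the tool pointing down it reaches from about 0.275 to 0.975 m from the base axis. Payload 8.4 kg.
Tool frame: the origin (TCP) lies midway between the tips of the shut fingers; the grasp point (between the pads) lies 19 mm behind it; z points along the fingers, y is the direction in which the jaws open and shut (so a half turn about z gives the same grasp; the last joint's range is limited). The gripper opens to 92 mm and grips with 3 to 60 N. Pads are 20 mm wide; open, the fingers measure 128 mm over their backs; the gripper's body (75 mm by 189 mm) begins 69 mm behind the grasp point.
Start: joints at [-1.29, 0.353, 1.633, -0, 1.155, -0.002], TCP at [0.174, -0.6, 0.215] pointing down, gripper open.
Joint ranges: [-2.63, 2.63], [-0.92, 2.1], [0.06, 2.66], [-1.3, 4.44], [0, 2.69], [-3.02, 3.02]. Speed limits (rad/s): [2.22, 2.22, 2.79, 3.14, 3.14, 3.14].

### API

Orientations are given as [roll, pitch, yaw] about the fixed x, y, z axes, in that order (R = Rz(yaw) Ry(pitch) Rx(roll)).
In Python, from bench import robot gives the robot as it stands. The module is installed in compiled form; this text tells all that it offers.
- The arm moves only by the tool play_rows, never from a script. Its argument "plan" is a list of rows, each an object of numbers: "dx", "dy", "dz": the shift along the world's x, y, z as a fraction of full scale; "rx", "ry", "rz": the turn, a rotation vector about the world's x, y, z as a fraction of full scale. A call has 1 to 20 rows; each row is the pose to reach, as a shift and turn from the pose commanded when the call began; what a row does not reach only later rows make up. Full scale, the value 1, is 0.4 m for a shift and 45 degrees for a turn. A row lasts 1/8 s, in which the tool goes at most 62.5 mm and 10.7 degrees, less where a joint would pass 70% of its speed; a pose out of reach is approached as far as the arm can. A call with a number of a shift or a turn outside -1 to 1 is refused whole. A call with a gripper value outside its range is refused whole. "hand" is the gripper's target within -1 to 1 (shut at 1, half-way at 0, fully open at -1), set as the call begins (left out, the last holds). The fingers move at their own pace and stop on an object; "newtons" is the grip in N (left out, the last holds). Time passes only in rows, so rows that repeat a pose let the fingers close. It gives the time, the measured TCP pose, the force and the opening at its end, in the units of the state.
- robot.get_obs(): the state, without advancing time (a new reading comes with each control period).
- robot.read_camera(name): name is "scene" or "top"; returns (picture, depth): 420x560x3 uint8, blue, green, red; 420x560 float32, m along the optical axis (not along the pixel's ray), 0 where there is no reading.
- robot.camera_info(name): a dict with "fov_y" (degrees; the focal length in pixels is half the picture's height over the tangent of half this angle, whatever the lens; pixels are square), "cx", "cy" (the principal point, pixels), "eye" and "rotation" of the camera in the world. Camera axes: x right, y up, looking along -z (the intrinsics and any distortion apply to the point x, -y, -z); pixel columns grow to the right and rows downward; lengths in m; the calibration is good to about 2 mm. A picture is of the moment at which its call begins. camera_info takes no time and is no camera call.
- robot.job_done(): hands the job in, once; it reports no verdict.
The state is a dict: "t": time; "joint_pos": joint angles; "dq": joint speeds; "joint_efforts": joint torques, N m; "ee_pos": TCP position; "orientation": TCP orientation; "contact_force": force on the tool from outside, world axes, zero at the start; "wrist_torque": the same for the moment, N m; "width": finger opening in m.
Only numpy, scipy, OpenCV 4.12 (cv2) and the standard library are available. Lean on these libraries where they do the work, as an engineer would, in place of code of your own. Each camera call takes 0.05 s, during which the arm holds its last target. There are 200 camera calls.

### The job

Set the tag feeder up for the tag roll that lies in its front pocket: pull the sprung selector knob up, turn it to the dial's arc of that roll's colour and let it drop fully home into the notch hidden somewhere in that arc, feeling for the notch without forcing the knob. Then push the feed lever all the way down and let it come back up. Leave both rolls, the dropper bottle and the pin tin where they are.

Things in the scene. Friction and masses are not known exactly. Their poses are not given: they have to be found in the camera images.
- feeder: tag feeder fixed on the counter: light grey case 150 mm deep (x) x 110 wide (y) x 62 high; 74 mm wide roll tray along its left side, feed lever on its right. Origin on the counter under the selector knob's axis; x to its rear (away from the robot at yaw 0), y to its left; turned only in yaw
- dial_centre (a point): middle of the round metal dial plate on the feeder, on the vertical axis of the knob, 63.5 mm above the counter; axes as the feeder's. Painted on it 45 mm from the axis: a white dot at the front (-x, neutral); an orange arc, its middle 1.1 rad counter-clockwise of the dot seen from above (front right); a green arc, its middle 1.1 rad clockwise (front left); both reach 0.3 rad to either side of their middle
- knob_grip (a point): on the knob's axis, half-way up the black grip bar: 14 mm wide, 50 mm long, 30 mm high (15 mm above and below this point). Below the bar a round skirt 76 mm wide, 5 mm thick, top 15 mm below this point. Axes turn with the knob: x along the bar to the pointer end (white line), y across the bar, z up
- selector (a joint): turn of the knob, rad, counter-clockwise from above; 0: pointer at the white dot, 1.1 mid-orange, -1.1 mid-green; stops at -1.46, 1.46. Turns easily once pulled clear. The notch lies anywhere within its arc, up to 0.3 rad to either side of the arc's middle (both notches shifted alike), to be found by feel; the knob drops in only within about 0.03 rad of the notch's middle
- selector_lift (a joint): how far the knob is pulled up, m: 0 fully home, 0.012 upper stop. A spring pulls it down: about 5.5 N at home, 8.5 N at 0.0065, 11 N at the top. Above 0.0065 it is clear to turn; let down between notches it rests on the index ring at about 0.0065. It starts fully home in a wide neutral slot at the white dot, which may reach to 0.7 rad
- index_dog: steel dog 6 x 6 mm under the rim of the knob's skirt, below the pointer, 30 mm from the axis; origin where it leaves the skirt. It reaches 7 mm down into the notches of a steel index ring hidden under the skirt. Over 30 N between dog and ring (turned before it is clear, turned on against a notch's wall, or pressed down on the ring) damages it
- feed_pocket (a point): middle of the feeder's front roll pocket, at mid-height of a roll, next to the black rubber feed roller, left of the case; the spare roll's pocket is 67 mm behind it
- orange_roll: orange tag roll, 52 mm across, 26 mm high, lying flat in one of the two pockets; origin at the centre of its underside
- green_roll: green tag roll, 44 mm across, 26 mm high, lying flat in the other pocket; origin at the centre of its underside
- feed_lever (a joint): feed lever on the feeder's right, rad: 0 up, grows as its front end is pushed down, 0.36 fully down on its stop (pad about 40 mm lower). A spring brings it back up; at the pad it takes 3 N at first, 7 N at the bottom
- lever_pad (a point): middle of the top of the black pad (34 x 24 mm) on the front end of the feed lever, 74 mm above the counter when up; pushed down from above. The lever's axle lies along the feeder's y, 111 mm behind the pad, 50 mm above the counter
- drop_bottle: brown dropper bottle, 32 mm across, 90 mm high, standing; origin at the centre of its underside
- pin_tin: round tin, 50 mm across, 24 mm high; origin at the centre of its underside
Not all that is in view belongs to the job. Of the things that look like the orange_roll, take the one that is farthest to the robot's left at the start. Of the things that look like the green_roll, take the one that is farthest to the robot's right at the start.

How it is judged:
On the way, in this order (a step that is already met when the one before it is completed fails the run):
1. the knob is pulled up out of the neutral slot (value of joint selector_lift above 0.0055 m), for 0.1 s.
2. the knob is fully home in the notch of the arc that has the colour of the roll in the front pocket (value of joint selector_lift below 0.0015 m and ((horizontal distance between orange_roll and feed_pocket below 0.03 m and value of joint selector between 0.77 and 1.43 rad) or (horizontal distance between green_roll and feed_pocket below 0.03 m and value of joint selector between -1.43 and -0.77 rad))), for 0.3 s.
3. the feed lever is pushed all the way down with the selector home (all of step 2 and value of joint feed_lever above 0.33 rad), for 0.1 s.
At the end, for the whole second after the job is handed in: The selector is fully home (lift under 1.5 mm) in the notch of the arc that has the colour of the roll in the front pocket (knob within 0.33 rad of the arc's middle), and the feed lever is back up (under 0.05 rad) (all of step 2 and value of joint feed_lever below 0.05 rad); the robot touches nothing.
It fails at once if the dog is forced against the index ring (over 30 N) (contact force between index_dog and anything else above 30 N).
It fails at once if the feed lever is worked while the selector is out of its notch (value of joint feed_lever above 0.08 rad and value of joint selector_lift above 0.003 m).
It fails at once if a roll is moved by more than 15 mm (distance of any of orange_roll, green_roll from where it was at the start of the episode above 0.015 m).
It fails at once if the dropper bottle or the pin tin is moved by more than 20 mm or tipped (distance of any of drop_bottle, pin_tin from where it was at the start of the episode above 0.02 m or angle between drop_bottle's own z axis and vertical above 0.5 rad).
It also fails if it takes over 64 s, if anything falls off the work surface, if the arm or the gripper's body presses on something with over 40 N, if the wrist force passes 120 N, or if a joint passes its speed limit or range.

## Working session

There is one attempt and no reset: what is moved stays moved. The work goes in short steps, Python scripts to look and compute and a tool call to move; the robot and the scene stay as the last step left them, time stands still between calls to the robot, and variables do not carry over. Pictures are saved under pics/ and viewed, about 8 in all and at most 12, crops included, and the job is handed in when it is done.

Besides the shell and the picture viewer there is one more tool, called after "Emit:" as name(argument=value, ...) on one line, values as JSON. play_rows: Moves the arm, as the interface text tells. Shift numbers are shares of 0.4 m and turn numbers shares of 45 degrees, none past 1 either way. Its arguments: {"type":"object","properties":{"plan":{"type":"array","items":{"type":"object","properties":{"dx":{"type":"number"},"dy":{"type":"number"},"dz":{"type":"number"},"rx":{"type":"number"},"ry":{"type":"number"},"rz":{"type":"number"}}}},"hand":{"type":"number"},"newtons":{"type":"number"}},"required":["plan"]}

```bash
mkdir -p pics; cat > h.py <<'E'
from bench import robot
import numpy as np, cv2
def snap(n):
    im,d=robot.read_camera(n); np.savez(f'{n}.npz',im=im,d=d); return im,d
def world(n,d):
    i=robot.camera_info(n); h,w=d.shape; f=h/2/np.tan(np.radians(i['fov_y'])/2)
    u,v=np.meshgrid(np.arange(w),np.arange(h))
    p=np.stack([(u-i['cx'])/f*d,-(v-i['cy'])/f*d,-d],-1)
    return p@np.array(i['rotation']).T+np.array(i['eye'])
E
python3 - <<'E'
from h import *
for n in ('scene','top'):
    i=robot.camera_info(n); print(n,i)
    im,d=snap(n); cv2.imwrite(f'pics/{n}0.png',im)
o=robot.get_obs(); print(o)
E
```

```text
scene {'fov_y': 52.72072301872066, 'cx': 282.6242196292612, 'cy': 214.56772101913583, 'eye': array([ 0.6685186 , -0.51434461,  0.96156618]), 'rotation': array([ 0.49202164, -0.01118952,  0.24055011])}
top {'fov_y': 54.057899752505264, 'cx': 278.9103583926908, 'cy': 213.33475017018208, 'eye': array([ 0.34984508, -0.04255968,  1.14897491]), 'rotation': array([ 0.21282818, -0.00228784, -1.56374224])}
{'t': 0.1, 'joint_pos': array([-1.29039146e+00,  3.53593230e-01,  1.63404474e+00,  1.44775760e-06,
        1.15521035e+00, -2.37887673e-03]), 'dq': array([-0.00092733, -0.00113683, -0.0012904 , -0.00062788,  0.00100352,
        0.00081642]), 'joint_efforts': array([-6.77626449e-04, -5.94906378e+01, -3.34930766e+01,  6.98547880e-02,
        1.82678306e-02, -1.95132503e-05]), 'ee_pos': array([ 0.17428398, -0.59974612,  0.21393624]), 'orientation': array([-3.14033699e+00, -4.31085715e-06,  2.82783152e-01]), 'contact_force': array([ 0.39845317, -0.77007858,  0.97074651]), 'wrist_torque': array([ 0.04558947, -0.01990932, -0.02250424]), 'width': 0.09178521717288696}
```

View pics/top0.png

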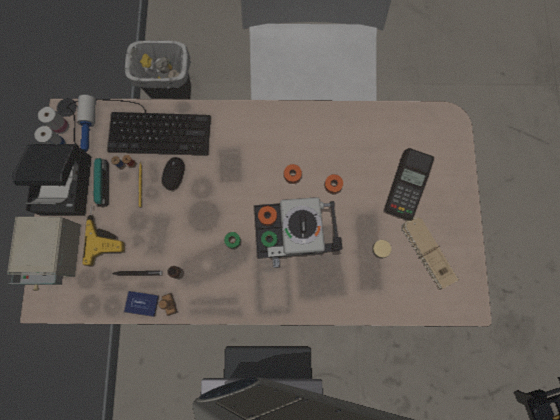

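View pics/scene0.png

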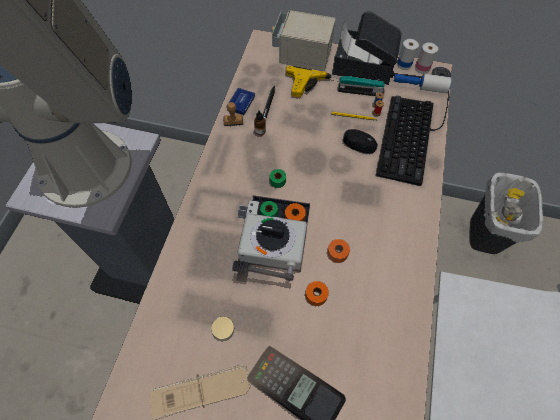

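```bash
cat > h.py <<'E'
from bench import robot
import numpy as np, cv2
from scipy.spatial.transform import Rotation as Ro
def snap(n):
    im,d=robot.read_camera(n); np.savez(f'{n}.npz',im=im,d=d); return im,d
def cam(n):
    i=robot.camera_info(n); f=210/np.tan(np.radians(i['fov_y'])/2)
    return Ro.from_euler('xyz',i['rotation']).as_matrix(),np.array(i['eye']),f,i['cx'],i['cy']
def world(n,d):
    R,e,f,cx,cy=cam(n)
    u,v=np.meshgrid(np.arange(d.shape[1]),np.arange(d.shape[0]))
    return np.stack([(u-cx)/f*d,-(v-cy)/f*d,-d],-1)@R.T+e
def atz(n,u,v,z):
    R,e,f,cx,cy=cam(n); r=R@np.array([(u-cx)/f,-(v-cy)/f,-1]); return e+r*(z-e[2])/r[2]
E
python3 - <<'E'
from h import *
z=np.load('top.npz'); im,d=z['im'],z['d']; W=world('top',d)
s=np.load('scene.npz'); ims,ds=s['im'],s['d']; S=world('scene',ds)
for n,W_,pts in (('top',W,[(269,239),(267,215),(232,240),(293,173),(334,183),(303,227),(338,243),(382,248),(175,272),(400,300)]),('scene',S,[(270,209),(295,212),(278,178),(272,232),(240,267),(223,328),(260,124)])):
    for u,v in pts: print(n,u,v,np.round(W_[v,u],4))
# case/knob top by height, both views
for n,W_ in (('top',W),('scene',S)):
    inr=(abs(W_[...,0]-0.5)<.35)&(abs(W_[...,1])<.35)
    for lo,hi in ((.058,.068),(.068,.08),(.085,.12)):
        m=inr&(W_[...,2]>lo)&(W_[...,2]<hi); p=W_[m]
        if len(p): 
            print(n,lo,hi,len(p),p.mean(0).round(4),p.min(0).round(4),p.max(0).round(4), cv2.minAreaRect((p[:,:2]*1000).astype(np.float32)))
a=cv2.resize(im[190:275,245:350],None,fx=5.5,fy=5.5,interpolation=cv2.INTER_CUBIC)
b=cv2.resize(ims[190:285,225:325],None,fx=5,fy=5,interpolation=cv2.INTER_CUBIC)
cv2.imwrite('pics/topc.png',np.clip(a*1.5,0,255)); cv2.imwrite('pics/scc.png',np.clip(b*1.5,0,255))
E
```

```text
top 269 239 [ 0.5235 -0.0161  0.0027]
top 267 215 [ 0.5926 -0.0096  0.0021]
top 232 240 [ 0.5214  0.0889 -0.0071]
top 293 173 [ 0.7194 -0.0838 -0.0017]
top 334 183 [ 0.6894 -0.2027  0.    ]
top 303 227 [ 0.5398 -0.1056  0.1056]
top 338 243 [ 0.5036 -0.1996  0.0732]
top 382 248 [ 0.4977 -0.3274  0.0237]
top 175 272 [0.4257 0.2286 0.0584]
top 400 300 [ 0.3583 -0.3767 -0.0019]
scene 270 209 [ 0.5214 -0.0062  0.0055]
scene 295 212 [ 0.5862 -0.0009  0.009 ]
scene 278 178 [ 0.6685 -0.5143  0.9616]
scene 272 232 [ 0.5552 -0.1126  0.0998]
scene 240 267 [ 0.5041 -0.2012  0.0725]
scene 223 328 [ 0.4992 -0.3293  0.0225]
scene 260 124 [0.4336 0.2242 0.0477]
top 0.058 0.068 1540 [ 0.5469 -0.0991  0.062 ] [ 0.3309 -0.1983  0.058 ] [0.6291 0.2661 0.068 ] ((496.5435485839844, 45.10154724121094), (176.3708953857422, 519.9022216796875), 19.2067928314209)
top 0.068 0.08 720 [ 0.5265 -0.0822  0.0748] [ 0.3335 -0.2079  0.068 ] [0.601  0.2625 0.0799] ((479.211669921875, 44.91285705566406), (143.70718383789062, 501.87158203125), 18.560842514038086)
top 0.085 0.12 115 [ 0.5488 -0.0949  0.1031] [ 0.4262 -0.1113  0.0863] [0.5778 0.2397 0.1092] ((483.0066223144531, 56.77061462402344), (47.613624572753906, 378.6195068359375), 23.703704833984375)
scene 0.058 0.068 1917 [ 0.553  -0.111   0.0618] [ 0.3335 -0.2106  0.058 ] [0.6308 0.2637 0.0679] ((498.1794128417969, 41.360748291015625), (172.27255249023438, 525.4370727539062), 19.75535774230957)
scene 0.068 0.08 831 [ 0.5301 -0.0981  0.0747] [ 0.3329 -0.2106  0.068 ] [0.5923 0.2641 0.0798] ((473.524658203125, 43.43414306640625), (135.10020446777344, 501.7567443847656), 18.675514221191406)
scene 0.085 0.12 195 [ 0.5523 -0.1012  0.1005] [ 0.4257 -0.1137  0.085 ] [0.5791 0.2379 0.109 ] ((483.0669250488281, 55.51829528808594), (47.40098571777344, 380.01361083984375), 23.843229293823242)[ WARN:0@0.148] global loadsave.cpp:1063 imwrite_ Unsupported depth image for selected encoder is fallbacked to CV_8U.
```

View pics/topc.png

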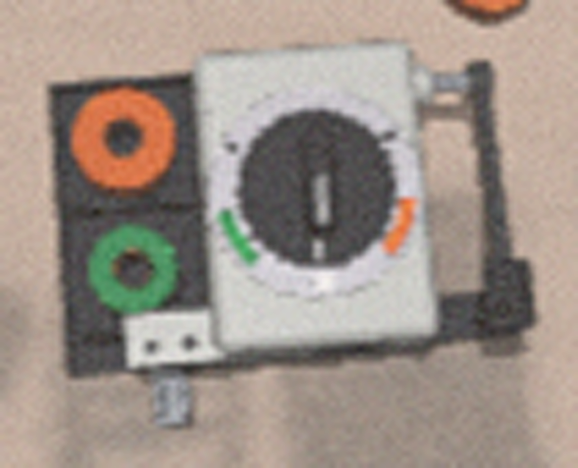

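View pics/scc.png

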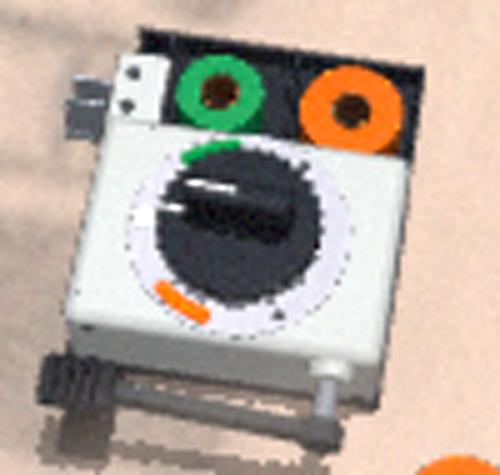

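```bash
python3 - <<'E'
from h import *
for n in ('top','scene'):
    z=np.load(n+'.npz'); d=z['d']; im=z['im'].astype(int); W=world(n,d)
    inr=(abs(W[...,0]-0.55)<.12)&(abs(W[...,1]+.1)<.14)
    for lo,hi in ((.055,.066),(.1,.12)):
        m=inr&(W[...,2]>lo)&(W[...,2]<hi)&(W[...,1]>-.17); p=W[m]
        print(n,lo,len(p),'mean',p.mean(0).round(4),'zmed',np.median(p[:,2]).round(4),cv2.minAreaRect((p[:,:2]*1000).astype(np.float32)))
    m=inr&(W[...,1]<-.175)&(W[...,2]>.06)&(W[...,0]<.535); p=W[m]; print('pad',len(p),p.mean(0).round(4),p.min(0).round(4),p.max(0).round(4))
    b,g,r=im[...,0],im[...,1],im[...,2]
    for nm,c in (('orange',(r>g+50)&(r>b+50)),('green',(g>r+30)&(g>b+15))):
        for rg,lo,hi in (('arc',.058,.07),('roll',.01,.045)):
            p=W[c&inr&(W[...,2]>lo)&(W[...,2]<hi)]
            if len(p): print(nm,rg,len(p),p.mean(0).round(4),((p.min(0)+p.max(0))/2).round(4))
E
```

```text
top 0.055 1517 mean [ 0.5516 -0.104   0.0613] zmed 0.0614 ((554.9090576171875, -107.21868896484375), (150.22665405273438, 116.08991241455078), 4.400768756866455)
top 0.1 97 mean [ 0.553 -0.104  0.105] zmed 0.1051 ((553.8898315429688, -104.47846221923828), (47.859073638916016, 13.0017728805542), 0.38592424988746643)
pad 136 [ 0.5064 -0.1958  0.0722] [ 0.4858 -0.2079  0.0601] [ 0.5341 -0.1838  0.0799]
orange arc 22 [ 0.5376 -0.1467  0.0634] [ 0.538  -0.1456  0.0633]
orange roll 240 [ 0.6    -0.0399  0.0269] [ 0.6171 -0.1005  0.0265]
green arc 23 [ 0.5312 -0.0673  0.0631] [ 0.5308 -0.0681  0.063 ]
green roll 137 [ 0.5211 -0.0153  0.0272] [ 0.5213 -0.0153  0.0257]
scene 0.055 1858 mean [ 0.5567 -0.1132  0.0613] zmed 0.0614 ((554.2874755859375, -111.45463562011719), (149.43988037109375, 121.88597106933594), 4.656941890716553)
scene 0.1 127 mean [ 0.5544 -0.1067  0.1048] zmed 0.105 ((553.9459838867188, -105.9191665649414), (49.08656311035156, 15.264045715332031), 0.7066690325737)
pad 187 [ 0.5067 -0.1991  0.0717] [ 0.4852 -0.2106  0.0618] [ 0.5345 -0.1861  0.0779]
orange arc 39 [ 0.5369 -0.1463  0.0633] [ 0.5375 -0.1464  0.0629]
orange roll 321 [ 0.6066 -0.0573  0.0266] [ 0.6157 -0.1021  0.0262]
green arc 26 [ 0.5277 -0.0668  0.0633] [ 0.5289 -0.0677  0.0631]
green roll 183 [ 0.5214 -0.0174  0.0267] [ 0.5206 -0.0153  0.0218]
```

Green candidates in the top view: (269,239), (232,240). The right-most one, (269,239), lies in the tray's front pocket. Orange candidates: (267,215), (293,173), (334,183). The left-most one, (267,215), lies in the rear pocket. The crops confirm both, so the target is the green arc (-1.1 rad). Dial centre is about (0.554, -0.1055), feeder yaw about 0.08 rad, bar yaw about 0.01 rad, bar top z = 0.105 (matching skirt top 0.075). Pad is about (0.505, -0.197, 0.074).

Emit:
play_rows(plan=[{"dx": 0.9, "dy": 1.0, "rz": -0.348}, {"dx": 0.9, "dy": 1.0, "rz": -0.348}, {"dx": 0.9, "dy": 1.0, "rz": -0.348}, {"dx": 0.9, "dy": 1.0, "rz": -0.348}, {"dx": 0.9, "dy": 1.0, "rz": -0.348}, {"dx": 0.9, "dy": 1.0, "rz": -0.348}, {"dx": 0.9, "dy": 1.0, "rz": -0.348}, {"dx": 0.9, "dy": 1.0, "rz": -0.348}, {"dx": 0.9, "dy": 1.0, "rz": -0.348}, {"dx": 0.9, "dy": 1.0, "rz": -0.348}, {"dx": 0.9, "dy": 1.0, "rz": -0.348}], hand=0.13, newtons=20)

```text
invalid input
```

Emit:
play_rows(plan=[{"dx": 0.45, "dy": 0.5, "dz": 0, "rx": 0, "ry": 0, "rz": -0.348}, {"dx": 0.9, "dy": 0.99, "dz": 0, "rx": 0, "ry": 0, "rz": -0.348}, {"dx": 0.9, "dy": 0.99, "dz": 0, "rx": 0, "ry": 0, "rz": -0.348}, {"dx": 0.9, "dy": 0.99, "dz": 0, "rx": 0, "ry": 0, "rz": -0.348}, {"dx": 0.9, "dy": 0.99, "dz": 0, "rx": 0, "ry": 0, "rz": -0.348}, {"dx": 0.9, "dy": 0.99, "dz": 0, "rx": 0, "ry": 0, "rz": -0.348}, {"dx": 0.9, "dy": 0.99, "dz": 0, "rx": 0, "ry": 0, "rz": -0.348}, {"dx": 0.9, "dy": 0.99, "dz": 0, "rx": 0, "ry": 0, "rz": -0.348}, {"dx": 0.9, "dy": 0.99, "dz": 0, "rx": 0, "ry": 0, "rz": -0.348}, {"dx": 0.9, "dy": 0.99, "dz": 0, "rx": 0, "ry": 0, "rz": -0.348}], hand=0.13, newtons=20)

```text
t: 1.35
ee_pos: [0.5355, -0.2023, 0.2142]
orientation: [-3.141, 0.0, 0.013]
contact_force: [0.3, -0.7, -0.1]
width: 0.04
```

Emit:
play_rows(plan=[{"dx": 0.05, "dy": 0.246, "dz": -0.1, "rx": 0, "ry": 0, "rz": 0}, {"dx": 0.05, "dy": 0.246, "dz": -0.22, "rx": 0, "ry": 0, "rz": 0}, {"dx": 0.05, "dy": 0.246, "dz": -0.22, "rx": 0, "ry": 0, "rz": 0}, {"dx": 0.05, "dy": 0.246, "dz": -0.22, "rx": 0, "ry": 0, "rz": 0}])

```text
t: 1.85
ee_pos: [0.5537, -0.1065, 0.1263]
orientation: [3.142, 0.002, 0.01]
contact_force: [-0.6, -0.2, -0.2]
width: 0.0397
```

```bash
python3 - <<'E'
from h import *
o=robot.get_obs(); print(o['ee_pos'],o['orientation'],o['contact_force'],o['wrist_torque'],o['joint_pos'])
im,d=snap('scene')
cv2.imwrite('pics/s1.png',cv2.resize(im[160:300,190:350],None,fx=4,fy=4,interpolation=cv2.INTER_CUBIC))
E
```

```text
[ 0.55368925 -0.10648961  0.12627523] [3.14151859e+00 1.81735493e-03 9.79658783e-03] [-0.58984092 -0.23525201 -0.18275581] [0.03163252 0.00375115 0.02540352] [-1.92388771e-01  3.61142486e-01  1.84321507e+00 -5.42151607e-04
  9.39000629e-01  1.36893148e+00]
```

View pics/s1.png

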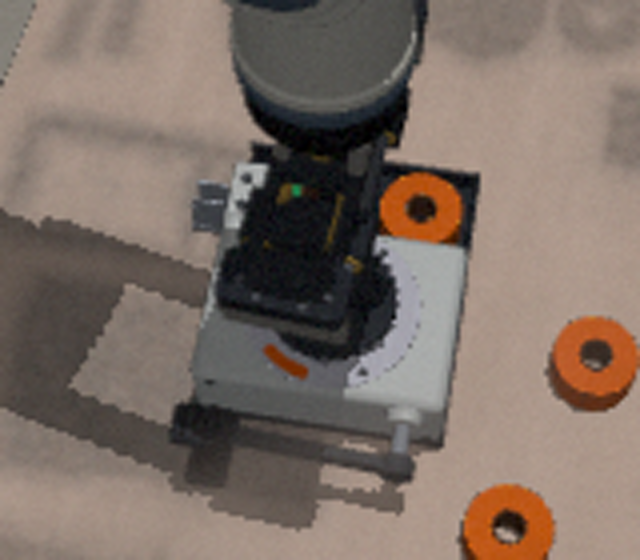

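The scene view shows the gripper straddling the knob at about (285,325). Descending.

Emit:
play_rows(plan=[{"dx": 0, "dy": 0.002, "dz": -0.06, "rx": 0, "ry": 0, "rz": 0}, {"dx": 0, "dy": 0.002, "dz": -0.115, "rx": 0, "ry": 0, "rz": 0}, {"dx": 0, "dy": 0.002, "dz": -0.115, "rx": 0, "ry": 0, "rz": 0}])

```text
t: 2.28
ee_pos: [0.5542, -0.1064, 0.081]
orientation: [3.141, 0.0, 0.008]
contact_force: [-0.2, -0.2, 0.8]
width: 0.0396
```

Emit:
play_rows(plan=[{"dx": 0, "dy": 0, "dz": 0, "rx": 0, "ry": 0, "rz": 0}, {"dx": 0, "dy": 0, "dz": 0, "rx": 0, "ry": 0, "rz": 0}, {"dx": 0, "dy": 0, "dz": 0, "rx": 0, "ry": 0, "rz": 0}, {"dx": 0, "dy": 0, "dz": 0, "rx": 0, "ry": 0, "rz": 0}], hand=1, newtons=20)

```text
t: 2.78
ee_pos: [0.5552, -0.1045, 0.0816]
orientation: [-3.141, -0.002, 0.009]
contact_force: [-0.3, 4.1, 4.6]
width: 0.0133
```

Emit:
play_rows(plan=[{"dx": 0, "dy": 0.005, "dz": 0.01, "rx": 0, "ry": 0, "rz": 0}, {"dx": 0, "dy": 0.005, "dz": 0.022, "rx": 0, "ry": 0, "rz": 0}, {"dx": 0, "dy": 0.005, "dz": 0.022, "rx": 0, "ry": 0, "rz": 0}, {"dx": 0, "dy": 0.005, "dz": 0.022, "rx": 0, "ry": 0, "rz": 0}])

```text
t: 3.28
ee_pos: [0.5551, -0.1042, 0.0893]
orientation: [3.139, -0.001, 0.01]
contact_force: [3.4, -6.5, -8.8]
width: 0.0142
```

Emit:
play_rows(plan=[{"dx": 0.001, "dy": -0.003, "dz": 0.004, "rx": 0, "ry": 0, "rz": 0}, {"dx": 0.001, "dy": -0.003, "dz": 0.004, "rx": 0, "ry": 0, "rz": 0}, {"dx": 0.001, "dy": -0.003, "dz": 0.004, "rx": 0, "ry": 0, "rz": -0.1}, {"dx": 0.001, "dy": -0.003, "dz": 0.004, "rx": 0, "ry": 0, "rz": -0.2}, {"dx": 0.001, "dy": -0.003, "dz": 0.004, "rx": 0, "ry": 0, "rz": -0.3}])

```text
t: 3.9
ee_pos: [0.5551, -0.1045, 0.0909]
orientation: [3.141, -0.001, -0.228]
contact_force: [4.0, -3.2, -8.7]
width: 0.0139
```

```bash
python3 - <<'E'
from h import *
o=robot.get_obs(); print(o['ee_pos'],o['orientation'],o['contact_force'],o['wrist_torque'],o['width'])
E
```

```text
[ 0.55508775 -0.10447461  0.0908819 ] [ 3.14102598e+00 -7.31872784e-04 -2.28278460e-01] [ 4.04291481 -3.2228492  -8.69818679] [-0.58763106 -0.81971235  0.04747866] 0.013910317123305337
```

Emit:
play_rows(plan=[{"dx": 0.0025, "dy": -0.001, "dz": 0, "rx": 0, "ry": 0, "rz": -0.15}, {"dx": 0.0025, "dy": -0.001, "dz": 0, "rx": 0, "ry": 0, "rz": -0.3}, {"dx": 0.0025, "dy": -0.001, "dz": 0, "rx": 0, "ry": 0, "rz": -0.45}, {"dx": 0.0025, "dy": -0.001, "dz": 0, "rx": 0, "ry": 0, "rz": -0.56}, {"dx": 0.0025, "dy": -0.001, "dz": 0, "rx": 0, "ry": 0, "rz": -0.56}])

```text
t: 4.53
ee_pos: [0.5549, -0.1048, 0.0905]
orientation: [3.14, 0.001, -0.665]
contact_force: [1.3, -3.3, -9.7]
width: 0.0136
```

```bash
python3 - <<'E'
from h import *
o=robot.get_obs(); print(o['ee_pos'],o['orientation'],o['contact_force'],o['wrist_torque'],o['width'])
E
```

```text
[ 0.55494991 -0.10476611  0.09050357] [ 3.14030997e+00  1.08616419e-03 -6.65119656e-01] [ 1.33381624 -3.28204522 -9.7196312 ] [-0.72131302 -0.20630846 -0.03179156] 0.01364351564472335
```

Emit:
play_rows(plan=[{"dx": 0, "dy": -0.001, "dz": -0.003, "rx": 0, "ry": 0, "rz": 0}, {"dx": 0, "dy": -0.001, "dz": -0.006, "rx": 0, "ry": 0, "rz": 0}])

```text
t: 4.78
ee_pos: [0.555, -0.1048, 0.0882]
orientation: [3.141, 0.001, -0.665]
contact_force: [-2.6, -1.9, -7.5]
width: 0.0141
```

Emit:
play_rows(plan=[{"dx": 0, "dy": 0, "dz": 0, "rx": 0, "ry": 0, "rz": 0}, {"dx": 0, "dy": 0, "dz": 0, "rx": 0, "ry": 0, "rz": 0}, {"dx": 0, "dy": 0, "dz": 0, "rx": 0, "ry": 0, "rz": 0}, {"dx": 0, "dy": 0, "dz": -0.014, "rx": 0, "ry": 0, "rz": 0}, {"dx": 0, "dy": 0, "dz": -0.014, "rx": 0, "ry": 0, "rz": 0}], hand=0.65, newtons=12)

```text
t: 5.4
ee_pos: [0.5562, -0.105, 0.0829]
orientation: [-3.141, -0.001, -0.666]
contact_force: [0.8, -0.6, 1.0]
width: 0.0158
```

```bash
python3 - <<'E'
from h import *
o=robot.get_obs(); print(o['ee_pos'],o['orientation'],o['contact_force'],o['wrist_torque'],o['width'])
im,d=snap('scene'); W=world('scene',d)
m=(np.hypot(W[...,0]-.5545,W[...,1]+.105)<.037)&(W[...,2]>.06)&(W[...,2]<.087)
print(np.histogram(W[m][:,2],bins=np.arange(.06,.088,.002)))
cv2.imwrite('pics/s2.png',cv2.resize(im[190:280,215:325],None,fx=6,fy=6,interpolation=cv2.INTER_CUBIC))
E
```

```text
[ 0.5561711  -0.10500943  0.082932  ] [-3.14121935e+00 -5.39895337e-04 -6.66004353e-01] [ 0.81190277 -0.58310349  0.95715345] [ 0.0570459  -0.12462856 -0.00424237] 0.015764181084615653
(array([ 12,  26,   5,   2,   3,   5,   0,   0,   8,  50, 140,  98,  18]), array([0.06 , 0.062, 0.064, 0.066, 0.068, 0.07 , 0.072, 0.074, 0.076,
       0.078, 0.08 , 0.082, 0.084, 0.086]))
```

View pics/s2.png

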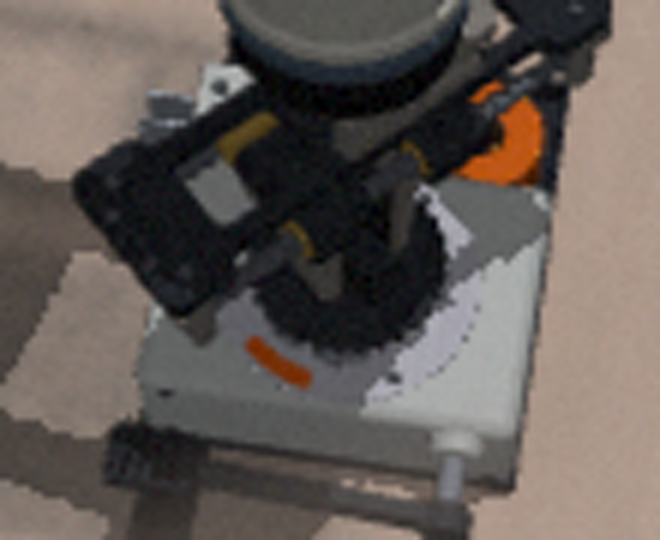

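Scene picture shows the knob skirt around (345,280) raised on the ring (skirt top ~0.0815), fingers loosely round the bar. Now sweep slowly with the force-limited loose grip.

Emit:
play_rows(plan=[{"dx": -0.003, "dy": 0, "dz": 0.004, "rx": 0, "ry": 0, "rz": -0.05}, {"dx": -0.003, "dy": 0, "dz": 0.004, "rx": 0, "ry": 0, "rz": -0.1}, {"dx": -0.003, "dy": 0, "dz": 0.004, "rx": 0, "ry": 0, "rz": -0.15}, {"dx": -0.003, "dy": 0, "dz": 0.004, "rx": 0, "ry": 0, "rz": -0.2}, {"dx": -0.003, "dy": 0, "dz": 0.004, "rx": 0, "ry": 0, "rz": -0.25}])

```text
t: 6.08
ee_pos: [0.5542, -0.1044, 0.0844]
orientation: [3.142, 0.001, -0.864]
contact_force: [0.3, 1.9, -0.9]
width: 0.0162
```

```bash
cat > chk.py <<'E'
from h import *
o=robot.get_obs(); print(o['t'],o['ee_pos'],o['orientation'],o['contact_force'],o['wrist_torque'],o['width'])
im,d=snap('scene'); W=world('scene',d)
m=(np.hypot(W[...,0]-.5545,W[...,1]+.105)<.037)&(W[...,2]>.07)&(W[...,2]<.087)
print('skirt',np.median(W[m][:,2]),np.histogram(W[m][:,2],bins=np.arange(.07,.088,.002))[0])
E
python3 chk.py
```

```text
6.075 [ 0.55424755 -0.1043933   0.08437108] [ 3.14154687e+00  1.18156172e-03 -8.63527013e-01] [ 0.29324104  1.94074716 -0.85319232] [ 0.69980646 -0.10818179  0.12483243] 0.016192350775108166
skirt 0.08145469686232454 [  4   1   0   5  54 164 100  25]
```

Emit:
play_rows(plan=[{"dx": 0, "dy": 0, "dz": 0, "rx": 0, "ry": 0, "rz": -0.05}, {"dx": 0, "dy": 0, "dz": 0, "rx": 0, "ry": 0, "rz": -0.1}, {"dx": 0, "dy": 0, "dz": 0, "rx": 0, "ry": 0, "rz": -0.15}])

```text
t: 6.5
ee_pos: [0.5544, -0.1046, 0.0842]
orientation: [3.141, 0.001, -0.981]
contact_force: [1.8, 2.6, -2.8]
width: 0.0161
```

```bash
python3 chk.py
```

```text
6.5 [ 0.55435793 -0.10458175  0.08419246] [ 3.14147591e+00  8.24953688e-04 -9.80842077e-01] [ 1.81889051  2.64605736 -2.76248745] [ 0.57430006 -0.24750812  0.08619355] 0.0161067561672762
skirt 0.07593937489987168 [  7  43 146 143  23   4   5   5]
```

The knob dropped (skirt 0.0815 → 0.076). Unloading the fingers and opening them.

Emit:
play_rows(plan=[{"dx": 0, "dy": 0, "dz": 0, "rx": 0, "ry": 0, "rz": 0.05}, {"dx": 0, "dy": 0, "dz": 0, "rx": 0, "ry": 0, "rz": 0.09}, {"dx": 0, "dy": 0, "dz": 0, "rx": 0, "ry": 0, "rz": 0.09}])

```text
t: 6.92
ee_pos: [0.5545, -0.1051, 0.0845]
orientation: [3.141, 0.0, -0.909]
contact_force: [0.1, -0.6, -0.1]
width: 0.0161
```

Emit:
play_rows(plan=[{"dx": 0, "dy": 0, "dz": 0, "rx": 0, "ry": 0, "rz": 0}, {"dx": 0, "dy": 0, "dz": 0, "rx": 0, "ry": 0, "rz": 0}, {"dx": 0, "dy": 0, "dz": 0, "rx": 0, "ry": 0, "rz": 0}], hand=0.3)

```text
t: 7.3
ee_pos: [0.5546, -0.105, 0.0846]
orientation: [3.142, 0.0, -0.91]
contact_force: [-0.7, 0.6, 0.7]
width: 0.0318
```

```bash
python3 chk.py
```

```text
7.3 [ 0.55458654 -0.10499577  0.08456919] [ 3.14155131e+00  4.27149378e-08 -9.09511607e-01] [-0.69972276  0.55418327  0.74068091] [ 0.09499558 -0.04125636  0.02529131] 0.031791981937819805
skirt 0.07582214671015686 [  5  51 137 114  25   4   3  11]
```

Emit:
play_rows(plan=[{"dx": 0, "dy": 0, "dz": 0.12, "rx": 0, "ry": 0, "rz": 0}, {"dx": 0, "dy": 0, "dz": 0.19, "rx": 0, "ry": 0, "rz": 0}, {"dx": -0.06, "dy": -0.12, "dz": 0.19, "rx": 0, "ry": 0, "rz": -0.2}, {"dx": -0.129, "dy": -0.23, "dz": 0.19, "rx": 0, "ry": 0, "rz": -0.4}, {"dx": -0.129, "dy": -0.23, "dz": 0.19, "rx": 0, "ry": 0, "rz": -0.6}, {"dx": -0.129, "dy": -0.23, "dz": 0.19, "rx": 0, "ry": 0, "rz": -0.74}, {"dx": -0.129, "dy": -0.23, "dz": 0.19, "rx": 0, "ry": 0, "rz": -0.74}])

```text
t: 8.22
ee_pos: [0.5029, -0.1971, 0.1606]
orientation: [-3.142, -0.0, -1.49]
contact_force: [-0.3, -0.5, 0.1]
width: 0.0322
```

Emit:
play_rows(plan=[{"dx": 0, "dy": 0, "dz": 0, "rx": 0, "ry": 0, "rz": 0}, {"dx": 0, "dy": 0, "dz": 0, "rx": 0, "ry": 0, "rz": 0}, {"dx": 0, "dy": 0, "dz": 0, "rx": 0, "ry": 0, "rz": 0}], hand=1)

```text
t: 8.6
ee_pos: [0.503, -0.1968, 0.1605]
orientation: [3.142, -0.0, -1.49]
contact_force: [-0.1, 0.5, 0.3]
width: 0.004
```

```bash
python3 chk.py; python3 - <<'E'
from h import *
for n in ('scene','top'):
    im,d=snap(n); W=world(n,d)
    m=(np.hypot(W[...,0]-.5545,W[...,1]+.105)<.03)&(W[...,2]>.095)&(W[...,2]<.125); p=W[m]
    if len(p)>10: print(n,len(p),np.median(p[:,2]),cv2.minAreaRect((p[:,:2]*1000).astype(np.float32)))
    c=im[190:280,215:335] if n=='scene' else im[190:275,245:350]
    cv2.imwrite(f'pics/{n}3.png',cv2.resize(c,None,fx=5,fy=5,interpolation=cv2.INTER_CUBIC))
E
```

```text
8.6 [ 0.50304686 -0.19684889  0.16054769] [ 3.14151811e+00 -1.92882534e-05 -1.48959117e+00] [-0.08431182  0.45374882  0.34866943] [ 0.1190253  -0.09964121  0.0176891 ] 0.004001503447032112
skirt 0.0759781511889725 [ 3 25 70 77 21  0  0  0]
top 109 0.10532628987231618 ((554.33447265625, -103.79541015625), (14.626667976379395, 49.51556396484375), 39.69036102294922)
```

View pics/scene3.png

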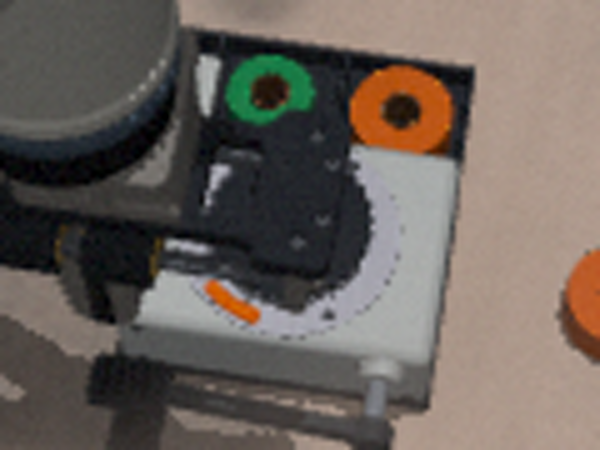

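Bar top is at 0.1053, the home height, and the bar angle gives selector ≈ -0.96. The scene view shows the rolls in place and the shut gripper ahead of the lever pad at (110,380). Pushing the lever.

Emit:
play_rows(plan=[{"dx": 0, "dy": 0, "dz": -0.12, "rx": 0, "ry": 0, "rz": 0}, {"dx": 0, "dy": 0, "dz": -0.2, "rx": 0, "ry": 0, "rz": 0}, {"dx": 0, "dy": 0, "dz": -0.24, "rx": 0, "ry": 0, "rz": 0}, {"dx": 0, "dy": 0, "dz": -0.27, "rx": 0, "ry": 0, "rz": 0}, {"dx": 0, "dy": 0, "dz": -0.3, "rx": 0, "ry": 0, "rz": 0}, {"dx": 0, "dy": 0, "dz": -0.318, "rx": 0, "ry": 0, "rz": 0}, {"dx": 0, "dy": 0, "dz": -0.325, "rx": 0, "ry": 0, "rz": 0}, {"dx": 0, "dy": 0, "dz": -0.325, "rx": 0, "ry": 0, "rz": 0}])

```text
t: 9.75
ee_pos: [0.5032, -0.197, 0.0343]
orientation: [-3.141, 0.0, -1.491]
contact_force: [-15.9, 6.5, 46.7]
width: 0.0004
```

Emit:
play_rows(plan=[{"dx": 0, "dy": 0, "dz": 0.006, "rx": 0, "ry": 0, "rz": 0}, {"dx": 0, "dy": 0, "dz": 0.006, "rx": 0, "ry": 0, "rz": 0}])

```text
t: 10.0
ee_pos: [0.503, -0.1969, 0.0354]
orientation: [-3.141, 0.0, -1.491]
contact_force: [-9.2, 3.8, 26.5]
width: 0.0005
```

Emit:
play_rows(plan=[{"dx": 0, "dy": 0, "dz": 0.04, "rx": 0, "ry": 0, "rz": 0}, {"dx": 0, "dy": 0, "dz": 0.08, "rx": 0, "ry": 0, "rz": 0}, {"dx": 0, "dy": 0, "dz": 0.12, "rx": 0, "ry": 0, "rz": 0}, {"dx": 0, "dy": 0, "dz": 0.25, "rx": 0, "ry": 0, "rz": 0}, {"dx": -0.2, "dy": -0.25, "dz": 0.4, "rx": 0, "ry": 0, "rz": 0}, {"dx": -0.3, "dy": -0.5, "dz": 0.4, "rx": 0, "ry": 0, "rz": 0}, {"dx": -0.3, "dy": -0.5, "dz": 0.4, "rx": 0, "ry": 0, "rz": 0}, {"dx": -0.3, "dy": -0.5, "dz": 0.4, "rx": 0, "ry": 0, "rz": 0}, {"dx": -0.3, "dy": -0.5, "dz": 0.4, "rx": 0, "ry": 0, "rz": 0}])

```text
t: 11.12
ee_pos: [0.3822, -0.4006, 0.1946]
orientation: [-3.14, -0.003, -1.495]
contact_force: [0.8, -0.8, 0.1]
width: 0.0005
```

```bash
python3 - <<'E'
from h import *
print(robot.get_obs()['t'],robot.get_obs()['ee_pos'])
o=[]
for n in ('scene','top'):
    im,d=snap(n); W=world(n,d)
    p=W[(np.hypot(W[...,0]-.5545,W[...,1]+.105)<.03)&(W[...,2]>.095)&(W[...,2]<.125)]
    print(n,len(p),np.median(p[:,2]),cv2.minAreaRect((p[:,:2]*1000).astype(np.float32)))
    p=W[(abs(W[...,0]-.503)<.012)&(abs(W[...,1]+.197)<.009)]; print('pad z',np.median(p[:,2]))
    c=im[190:280,215:325] if n=='scene' else im[190:280,240:350]
    o.append(cv2.resize(c,None,fx=3.6,fy=3.6,interpolation=cv2.INTER_CUBIC))
cv2.imwrite('pics/end.png',np.hstack(o))
E
```

```text
11.125 [ 0.38216832 -0.40057727  0.1945985 ]
scene 138 0.10491766952754661 ((554.1172485351562, -105.64691162109375), (14.690068244934082, 50.58489227294922), 39.10551834106445)
pad z 0.07164306825443023
top 110 0.1047762528422691 ((554.5598754882812, -104.35859680175781), (15.148552894592285, 49.97344207763672), 40.88369369506836)
pad z 0.07272112467821845
```

View pics/end.png

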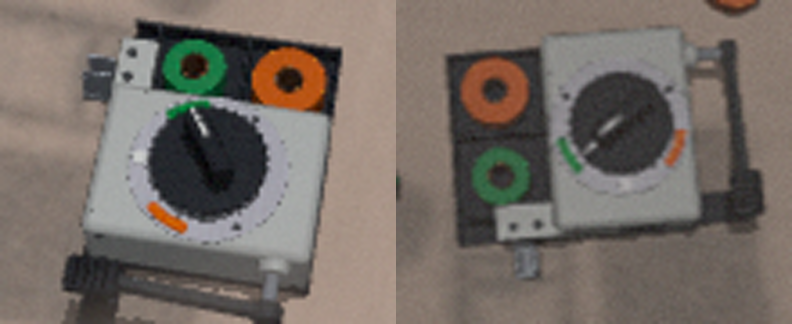

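Both views agree: pointer on the green arc (left picture 200,115; right picture 595,150), lever pad back up at (90,270) and (745,190), and both rolls in their pockets. Handing in.

```bash
python3 -c "
from h import *
print(robot.job_done(), robot.get_obs()['t'])"
```

```text
the job is handed in; nothing more can be done
the job is handed in; nothing more can be done
```

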